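# Open the bead jar in its holder

### The arm

A 6-joint arm with a two-finger parallel gripper is mounted at the origin on a cart in front of the work surface, level with it; the furniture and walls round the work are solid. World frame = base frame: x ahead of the robot, y to its left, z up, the work surface at z = 0. Lengths are in mm, angles in rad, forces in N, time in s.
With the tool pointing down it reaches from about 350 to 975 mm from the base axis. Payload 7.1 kg.
Tool frame: the origin (TCP) lies on the front face of the gripper's body, between the roots of the fingers; the fingertips stand 80 mm ahead of it and the grasp point (between the pads) lies 61 mm ahead of it; z points along the fingers, y is the line along which they close (so a half turn about z gives the same grasp; the last joint's range is limited). The gripper opens to 88 mm and grips with 3 to 60 N. Pads are 20 mm wide; open, the fingers measure 115 mm over their backs; the gripper's body (75 mm by 178 mm) begins 61 mm behind the grasp point.
Start: joints at [1.233, 0.423, 1.63, -0, 1.089, -0.019], TCP at [195.86, 593.502, 302.675] pointing down, gripper open.
Joint ranges: [-3, 3], [-0.9, 2.11], [0.09, 2.58], [-1.31, 4.45], [0.11, 2.69], [-2.54, 2.54]. Speed limits (rad/s): [2.39, 2.39, 3.01, 3.14, 3.14, 3.14].

### API

Orientations are given as a rotation vector (axis times angle).
In Python, from workcell import readout, vision, close_job gives the robot as it stands.
- The arm moves only by the tool servo_tool, never from a script. Its argument "plan" is a list that holds one entry, the list of rows, each a list of 7 numbers: the gripper command: -1 is fully open, 1 is shut, values between are in proportion, then the shift along the world's x, y, z in units of 40 mm (1.0 is 40 mm), then the turn, a rotation vector about the world's x, y, z in units of 5 degrees (1.0 is 5 degrees). A call has 1 to 5 rows; each row shifts and turns the commanded pose from where the row before left it; what a row does not reach is not made up. A row lasts 1/12 s, in which the tool goes at most 41.7 mm and 7.16 degrees, less where a joint would pass 70% of its speed; a pose out of reach is approached as far as the arm can. A call is refused whole if a number of a shift passes 1 or a number of a turn 1, either way. A call with a gripper value outside its range is refused whole. The fingers move at their own pace and stop on an object; the grip force is fixed at half the most. Time passes only in rows, so rows that do not move let the fingers close. It gives the time, the measured TCP pose, the force, the opening and the grip force at its end, in the units of the state.
- readout.get_obs(): the state, without advancing time (a new reading comes with each control period).
- vision.get_image(name): name is "scene" or "top"; returns the picture (384x512x3 uint8, red, green, blue); there is no depth.
- vision.camera_params(name): a dict with "fx", "fy", "cx", "cy" (pixels), "rvec" (rotation vector, rad) and "tvec" (3), from world to camera coordinates, as OpenCV has them. Camera axes: x right, y down, z forward; pixel columns grow to the right and rows downward; lengths in mm; the calibration is good to about 2 mm. A picture is of the moment at which its call begins. camera_params takes no time and is no camera call.
- close_job(): hands the job in; it is judged then, once.
The state is a dict: "t": time; "qpos": joint angles; "qvel": joint speeds; "joint_torque": joint torques, N m; "ee_pos": TCP position; "orientation": TCP orientation; "ft_force": force on the tool from outside, world axes, zero at the start; "moment": the same for the moment, N m; "width": finger opening in mm; "grasp_force": force on a finger pad.
Only numpy, scipy, OpenCV 4.12 (cv2) and the standard library are available. Lean on these libraries where they do the work, as an engineer would, in place of code of your own. Each camera call takes 0.05 s, during which the arm holds its last target. There are 200 camera calls.

### The job

Stand the closed square jar upright in the square well of the wooden holder, fully down, so that it cannot spin. Then unscrew its lid, lift it off and put it down gently, flat and top up, on the open bench; the jar stays in the holder and the three wooden puppet limbs stay where they lie.

Things in the scene. Friction and masses are not known exactly. Their poses are not given: they have to be found in the camera images.
- jar_mid (a point): Centre of the loose white plastic jar, which starts closed: 106 mm high with its lid, about 0.4 kg; square body 64 x 64 mm, 60 mm high, then a short shoulder and a round neck. This point is on the jar's axis 53 mm above its underside; z is up along the jar, x and y are square to its faces. The jar turns with the lid unless it stands in the well.
- lid_mid (a point): Centre of the jar's black ribbed round screw lid, 62 mm across, 28 mm high; the point is half-way up, 14 mm below its top; z is up along its axis. It is firmly closed: about 0.6 N m breaks it loose, then it turns easily. It can be gripped across at any yaw and the jar carried hanging from it. On the closed jar its lower edge is 18 mm above the square body, which leaves room for fingertips.
- jar_mouth (a point): Centre of the rim of the jar's neck, 102 mm above the jar's underside; hidden by the lid, which covers the top 24 mm of the neck. Right-hand thread: the lid unscrews anticlockwise seen from above, rises 16 mm per full turn with about 2 mm of up-and-down play, and is free after about 200 degrees (3.5 rad), more than one grip can turn; then it lifts straight off.
- well (a point): Centre of the floor of the square well in the fixed wooden jar holder (four battens on a plywood foot 128 x 128 mm). The well is 70 x 70 mm and 32 mm deep with a 5 mm bevel round its mouth; the floor is 8 mm above the bench, the battens' top 40 mm. x and y run square to the well's sides, z is up.
- limb_a_mid (a point): Centre of a carved wooden puppet limb lying loose, 151 mm long (along its y), 34 mm wide, 29 mm high: a bystander.
- limb_b_mid (a point): Centre of a carved wooden puppet limb lying loose, 141 mm long (along its y), 31 mm wide, 26 mm high: a bystander.
- limb_c_mid (a point): Centre of a carved wooden puppet limb lying loose, 131 mm long (along its y), 26 mm wide, 22 mm high: a bystander.
Not all that is in view belongs to the job. What is meant by the part that bears lid_mid is not white, and is the smaller of those in its own colour.

How it is judged:
By the outcome, as a careful person would: the job done as asked, in the order asked, and still so for the second after the job is handed in, with the robot touching nothing.
It also fails if it takes over 61 s, if anything falls off the work surface, if the arm or the gripper's body presses on something with over 40 N, if the wrist force passes 120 N, or if a joint passes its speed limit or range.

## Working session

There is one attempt and no reset: what is moved stays moved. The work goes in short steps, Python scripts to look and compute and a tool call to move; the robot and the scene stay as the last step left them, time stands still between calls to the robot, and variables do not carry over. Pictures are saved under pics/ and viewed, at most 12 in all, crops included, and the job is handed in when it is done.

Besides the shell and the picture viewer there is one more tool, called by a JSON object that holds its "name" and its "arguments". servo_tool: Moves the arm, as the interface text tells. Its arguments: {"type":"object","properties":{"plan":{"type":"array"}},"required":["plan"]}

```bash
mkdir -p pics; ls
python3 - <<'E'
from workcell import readout, vision
import cv2
for n in("scene","top"):
    im=vision.get_image(n); cv2.imwrite(f"pics/{n}0.png",cv2.cvtColor(im,cv2.COLOR_RGB2BGR)); print(n,vision.camera_params(n))
print(readout.get_obs())
E
```

```text
pics
scene {'fx': 386.595079307919, 'fy': 386.595079307919, 'cx': 255.98320481239085, 'cy': 183.60219437926435, 'rvec': array([ 2.22015321, -0.82888751,  0.35517917]), 'tvec': array([-405.00214065,  303.79058863,  864.91007014])}
top {'fx': 389.80468042173703, 'fy': 389.80468042173703, 'cx': 250.88082240718768, 'cy': 194.1823749195458, 'rvec': array([ 2.11061751, -2.12113737,  0.17799471]), 'tvec': array([-23.04513015, 558.55672647, 965.00643457])}
{'t': 0.1, 'qpos': array([ 1.23297642e+00,  4.23759303e-01,  1.63056730e+00, -1.31099266e-05,
        1.08861472e+00, -1.90472102e-02]), 'qvel': array([ 5.95820933e-04, -1.25552823e-03, -2.57489907e-03, -8.28520238e-05,
       -3.35226049e-04,  1.39966781e-03]), 'joint_torque': array([-3.18077155e-04, -5.45623255e+01, -2.74325752e+01,  6.45478559e-02,
        1.88067049e-02, -4.49177753e-05]), 'ee_pos': array([195.75768483, 593.15718747, 302.00074204]), 'orientation': array([-4.98563872e-01, -3.10154831e+00,  2.08792595e-03]), 'ft_force': array([ 0.95126947,  0.24885184, -0.1792501 ]), 'moment': array([-0.02649117,  0.01120973,  0.03109945]), 'grasp_force': 0.0, 'width': 87.43558987262422}
```

View pics/scene0.png

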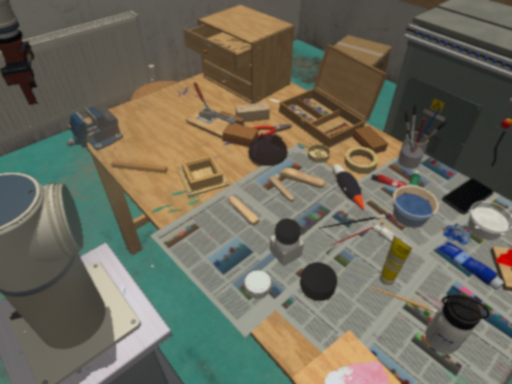

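View pics/top0.png

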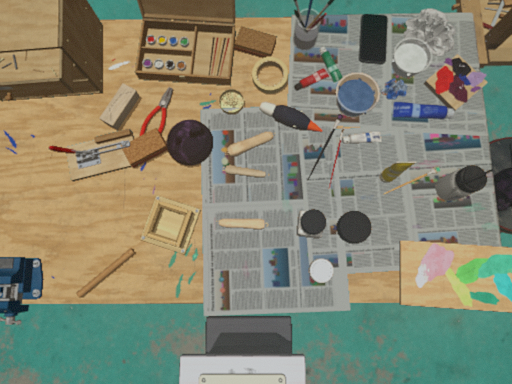

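The scene shows the black-lidded jar at scene (287,240) / top (313,222), and the holder at scene (203,175) / top (170,223).

These could be mistaken for the lid:
- the black lid on the jar, top (313,222), which is the small one
- a bigger loose black disc, top (354,227)
- the black-capped jar at the right, top (470,180)
- a dark bowl, top (190,143)
- a white lid, top (321,270)

I choose the black lid on the jar and check it in a close crop.

```bash
cat > h.py <<'E'
import numpy as np, cv2
from workcell import readout, vision
def cam(n):
    p=vision.camera_params(n); K=np.array([[p['fx'],0,p['cx']],[0,p['fy'],p['cy']],[0,0,1]])
    return K,cv2.Rodrigues(p['rvec'])[0],p['tvec']
def ray(n,uv):
    K,R,t=cam(n); return -R.T@t, R.T@np.linalg.inv(K)@np.array([*uv,1.])
def plane(n,uv,z):
    c,d=ray(n,uv); return c+d*(z-c[2])/d[2]
def tri(us,ut):
    (c,d),(e,f)=ray('scene',us),ray('top',ut)
    s=np.linalg.lstsq(np.c_[d,-f],e-c,rcond=None)[0]; a,b=c+s[0]*d,e+s[1]*f
    return (a+b)/2,np.linalg.norm(a-b)
def proj(n,P):
    K,R,t=cam(n); q=K@(R@np.asarray(P,float)+t); return q[:2]/q[2]
def img(n): return cv2.cvtColor(vision.get_image(n),cv2.COLOR_RGB2BGR)
E
python3 - <<'E'
from h import *
s,t=cv2.imread('pics/scene0.png'),cv2.imread('pics/top0.png')
def c(im,x,y,w,h,k): return cv2.resize(im[y:y+h,x:x+w],(w*k,h*k),interpolation=cv2.INTER_CUBIC)
a=np.hstack([c(s,250,205,80,60,5),c(t,275,195,80,60,5)]); b=np.hstack([c(s,165,145,80,60,5),c(t,130,193,80,60,5)])
cv2.imwrite('pics/crop0.png',np.vstack([a,b]))
for n,u in(('top',(313,222)),('top',(170,223)),('top',(354,227)),('scene',(319,281)),('scene',(287,228))): print(n,u,plane(n,u,100 if u[0] in(313,287) else 10))
for n in('scene','top'): print(ray(n,(0,0))[0])
E
```

```text
top (313, 222) [ 479.21869388 -178.21033806  100.        ]
top (170, 223) [488.85840789 192.83595579  10.        ]
top (354, 227) [ 475.54962222 -299.37363319   10.        ]
scene (319, 281) [ 480.36575312 -294.84680688   10.        ]
scene (287, 228) [ 480.85288444 -177.15168682  100.        ]
[  34.91178074 -572.21001331  822.03512901]
[ 370.60663303  -43.54999316 1050.95586735]
```

View pics/crop0.png

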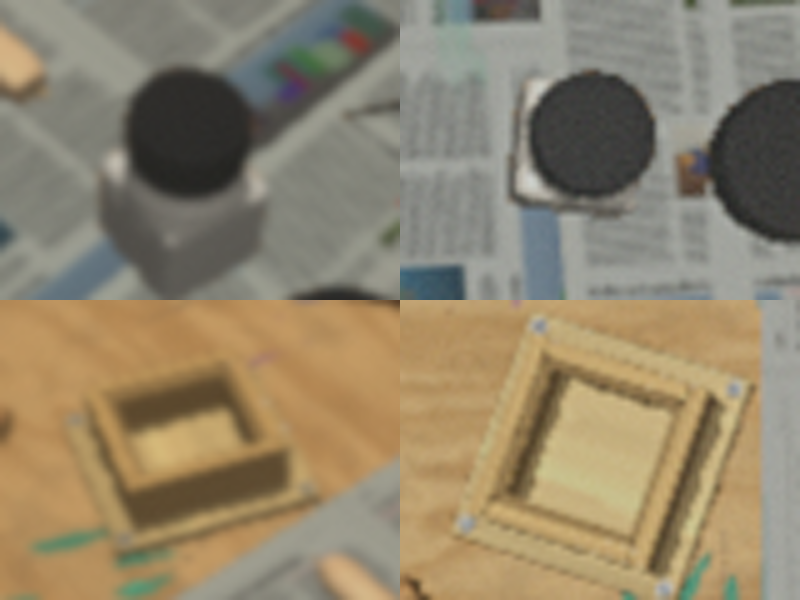

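The crop confirms it: the square white body with the smaller black lid, scene (287,228) / top (313,222). The holder is rotated about 20° in view.

Run:
```python
from h import *
np.set_printoptions(precision=1,suppress=True)
s,t=cv2.imread('pics/scene0.png'),cv2.imread('pics/top0.png')
f=lambda x,y,ox,oy:((x+.5)/5-.5+ox,(y+.5)/5-.5+oy)
T=lambda L:[f(x-400,y-300,130,193) for x,y in L]; S=lambda L:[f(x,y-300,165,145) for x,y in L]
tp=T([(540,326),(734,390),(664,590),(466,523)]); P=np.array([plane('top',u,8) for u in tp]); print('screws\n',P,P.mean(0))
for i in(0,1): d=P[(1+i)%4]-P[i]; print(np.linalg.norm(d),np.degrees(np.arctan2(d[1],d[0])))
for a,i in zip(S([(75,420),(308,490),(125,538)]),(0,2,3)): print(tri(a,tp[i]))
# inner top edges of battens (z=40): outer corners of batten top
# lid
for n,im,(x,y,w,h) in(('top',t,(295,200,37,45)),('scene',s,(268,212,36,36))):
    g=cv2.cvtColor(im[y:y+h,x:x+w],cv2.COLOR_BGR2GRAY); m=(g<75).astype('uint8')
    c=max(cv2.findContours(m,0,1)[0],key=cv2.contourArea)+np.array([x,y]); print(n,cv2.minEnclosingCircle(c),cv2.fitEllipse(c),cv2.boundingRect(c))
    if n=='top': ut=np.array(cv2.fitEllipse(c)[0])
print(plane('top',ut,103), proj('scene',plane('top',ut,103)))
g=lambda x,y:f(x,y,250,205)
Q=np.array([plane('scene',g(*u),60) for u in((105,160),(172,240),(265,185))]); print('body',Q,(Q[0]+Q[2])/2)
for i in(0,1): d=Q[i+1]-Q[i]; print(np.linalg.norm(d),np.degrees(np.arctan2(d[1],d[0])))
print('base',plane('scene',g(170,295),0))
h=lambda x,y:f(x-400,y,275,195)
print('topview TL',plane('top',h(528,82),60),'BL',plane('top',h(515,203),0),plane('top',h(632,213),0))
```

```text
screws
 [[558.3 229.7   8. ]
 [522.4 122.7   8. ]
 [415.2 157.6   8. ]
 [451.3 265.2   8. ]] [486.8 193.8   8. ]
112.89049444690363 -108.54999456822657
112.7176861455673 161.96163683569824
(array([506.5, 252.5,   2.8]), np.float64(113.647027793725))
(array([452.8, 112.6,  61.5]), np.float64(105.1769244055833))
(array([ 474.2,  301.7, -141.9]), np.float64(27.48442488794005))
top ((312.6764831542969, 221.61764526367188), 12.7793607711792) ((312.8998107910156, 221.68508911132812), (23.758329391479492, 24.389873504638672), 59.964622497558594) (301, 210, 25, 25)
scene ((289.0923767089844, 231.8994598388672), 14.444052696228027) ((288.00146484375, 231.33558654785156), (24.76295280456543, 26.909780502319336), 80.61336517333984) (275, 219, 29, 26)
[ 479.6 -177.6  103. ] [286.8 227.6]
body [[ 455.6 -148.3   60. ]
 [ 447.3 -204.7   60. ]
 [ 504.5 -211.    60. ]] [ 480.1 -179.6   60. ]
57.012407149309446 -98.41223215870643
57.589120693215264 -6.287170146659722
base [ 455.6 -199.2    0. ]
topview TL [ 512.2 -152.1   60. ] BL [ 455.3 -150.     0. ] [ 449.6 -212.4    0. ]
```

Run:
```python
from h import *
np.set_printoptions(precision=1,suppress=True)
s,t=cv2.imread('pics/scene0.png'),cv2.imread('pics/top0.png')
f=lambda x,y,ox,oy:((x+.5)/5-.5+ox,(y+.5)/5-.5+oy)
T=lambda x,y:f(x-400,y-300,130,193); S=lambda x,y:f(x,y-300,165,145)
for a,b in(((75,420),(466,523)),((308,490),(734,390)),((125,538),(664,590))): print('screw',*tri(S(*a),T(*b)))
print('batten corner',*tri(S(133,490),T(637,563)),*tri(S(290,447),T(708,388)))
J=lambda x,y:f(x,y,250,205); H=lambda x,y:f(x-400,y,275,195)
print('lid top',*tri(J(187,118),(312.9,221.7)))
print('body TL',*tri(J(105,160),H(526,203)))
P=[plane('top',T(*u),8) for u in((550,390),(668,425),(637,545),(530,500))]; print('floor visible',np.array(P))
P=np.array([plane('top',T(*u),40) for u in((543,338),(708,388),(637,570),(478,505))]);print('batten outer top',P,P.mean(0))
# subpixel-ish body edges in top view
g=cv2.cvtColor(t,cv2.COLOR_BGR2GRAY); print(g[205:245,293:328:1][::2,::2])
```

```text
screw [450.6 265.6   8. ] 1.5138519978474994
screw [523.2 122.9   5.1] 0.9330101796423533
screw [414.9 157.6   8.9] 0.60812203635466
batten corner [428.8 167.   32.5] 1.5810026317229 [519.3 131.9  36.9] 0.14574682260333355
lid top [ 479.9 -177.9  100.7] 0.1399300448265095
body TL [ 451.5 -150.    64.7] 3.521234628683261
floor visible [[523.  222.8   8. ]
 [503.5 158.    8. ]
 [439.1 172.8   8. ]
 [463.4 231.2   8. ]]
batten outer top [[546.1 219.5  40. ]
 [518.9 131.3  40. ]
 [424.2 165.7  40. ]
 [458.1 249.9  40. ]] [486.8 191.6  40. ]
[[161 160 162 162 160 160 163 160 134 133 140 144 148 148 148 142 135 134]
 [161 162 162 160 156 162 161 161 147 150 147 148 144 138 136 132 140 141]
 [159 163 151 149 137 151 160 165 129  97  76 109 129 138 146 143 142 145]
 [160 165 148 136 178 191 149  72  57  56  57  62  54  61 125 143 138 137]
 [161 163 152 120 192 159  58  57  61  59  62  58  61  60  54 127 145 143]
 [159 162 153 119 185  62  60  60  59  61  61  62  60  58  58  63 138 138]
 [156 163 142 134  92  58  60  61  64  59  60  68  59  62  62  58 126 152]
 [155 164 135 126  59  62  65  5
[... 243 characters left out ...]
 62  60  60  59  73 152]
 [161 162  98 160 110  48  61  60  61  63  61  60  62  57  60  52 121 152]
 [158 163  97 187 157  58  50  64  62  62  57  64  60  61  55  88 143 151]
 [148 162  98 189 205 130  54  50  64  62  58  62  59  61  81 138 142 142]
 [146 164  88 157 182 176 138  77  56  50  48  53  63 101 129 137 135 139]
 [146 163 129  79  99 103 114 108  97 121 106 110 124 127 147 142 141 141]
 [143 160 165 133 125 121 113 119 123 115 104  89  87 106 128 136 136 145]
 [136 162 162 137 124 121 119 158 164 151 131 140 136 137 146 148 148 146]
 [138 161 162 139 124 118 118 151 163 151 140 143 147 145 144 139 139 134]
 [136 160 162 141 122 123 117 149 164 157 141 136 139 135 139 141 144 144]]
```

{"name": "servo_tool", "arguments": {"plan": [[[-1,0.3,-0.8,0,0,0,-1],[-1,0.3,-0.8,0,0,0,-1],[-1,0.3,-0.8,0,0,0,-1],[-1,0.3,-0.8,0,0,0,-1],[-1,0.3,-0.8,0,0,0,-1]]]}}

```text
t: 0.52
ee_pos: [255.9, 431.8, 302.3]
orientation: [-1.164, -2.918, 0.001]
ft_force: [0.7, 0.8, -0.4]
width: 87.8
grasp_force: 0.0
```

```bash
python3 -c "
from h import *
o=readout.get_obs();print(o['t'],o['qpos'],o['ee_pos'],o['orientation'])"
```

```text
0.5167 [ 1.01214694e+00  2.43288334e-01  1.89775672e+00 -5.91169179e-05
  1.00138597e+00  2.00303471e-01] [255.88865478 431.80574304 302.26736016] [-1.16366951e+00 -2.91802072e+00  1.30972140e-03]
```

{"name": "servo_tool", "arguments": {"plan": [[[-1,0.3,-0.8,0,0,0,-1],[-1,0.3,-0.8,0,0,0,-1],[-1,0.3,-0.8,0,0,0,-1],[-1,0.3,-0.8,0,0,0,-1],[-1,0.3,-0.8,0,0,0,-1]]]}}

```text
t: 0.93
ee_pos: [315.9, 271.9, 302.5]
orientation: [-1.768, -2.597, 0.0]
ft_force: [0.9, -0.3, 0.0]
width: 88.1
grasp_force: 0.0
```

{"name": "servo_tool", "arguments": {"plan": [[[-1,0.3,-0.8,0,0,0,-1],[-1,0.3,-0.8,0,0,0,-1],[-1,0.3,-0.8,0,0,0,-1],[-1,0.3,-0.8,0,0,0,-1],[-1,0.3,-0.8,0,0,0,-1]]]}}

```text
t: 1.35
ee_pos: [375.9, 111.8, 302.7]
orientation: [-2.288, -2.152, 0.0]
ft_force: [0.4, 0.5, 0.2]
width: 87.9
grasp_force: 0.0
```

{"name": "servo_tool", "arguments": {"plan": [[[-1,0.3,-0.8,0,0,0,-1],[-1,0.3,-0.8,0,0,0,-1],[-1,0.3,-0.8,0,0,0,-1],[-1,0.3,-0.8,0,0,0,-1],[-1,0.3,-0.8,0,0,0,-1]]]}}

```text
t: 1.77
ee_pos: [435.9, -48.3, 302.6]
orientation: [-2.7, -1.605, 0.0]
ft_force: [1.0, 0.3, 0.6]
width: 88.0
grasp_force: 0.0
```

{"name": "servo_tool", "arguments": {"plan": [[[-1,0.3,-0.8,0,0,0,-1],[-1,0.3,-0.8,0,0,0,-1],[-1,0.2,-0.8,0,0,0,-1],[-1,0.2,-0.8,0,0,0,-1],[-1,0,0,0,0,0,-1]]]}}

```text
t: 2.18
ee_pos: [477.3, -179.0, 302.7]
orientation: [2.983, 0.978, 0.002]
ft_force: [-0.1, 0.1, -0.2]
width: 87.8
grasp_force: 0.0
```

{"name": "servo_tool", "arguments": {"plan": [[[-1,0,0,0,0,0,-1],[-1,0,0,0,0,0,-1],[-1,0,0,0,0,0,-1],[-1,0,0,0,0,0,-1],[-1,0,0,0,0,0,-1]]]}}

```text
t: 2.6
ee_pos: [475.6, -174.5, 302.3]
orientation: [-3.125, -0.314, 0.001]
ft_force: [0.2, 0.2, -0.3]
width: 87.8
grasp_force: 0.0
```

{"name": "servo_tool", "arguments": {"plan": [[[-1,0,0,0,0,0,-1],[-1,0,0,0,0,0,-1],[-1,0,0,0,0,0,-1],[-1,0,0,0,0,0,-1],[-1,0,0,0,0,0,0]]]}}

```text
t: 3.02
ee_pos: [475.7, -174.4, 302.4]
orientation: [-3.133, 0.231, 0.001]
ft_force: [-0.4, 0.2, -0.8]
width: 87.7
grasp_force: 0.0
```

```bash
python3 -c "
from h import *
o=readout.get_obs();print(o['t'],o['qpos'],o['ee_pos'],o['orientation']);R=cv2.Rodrigues(o['orientation'])[0];print(R)"
```

```text
3.0167 [-3.74946007e-01  2.50080983e-01  1.88808749e+00  1.98956851e-05
  1.00408280e+00  1.34316897e+00] [ 475.65318233 -174.40748371  302.38846236] [-3.13286156e+00  2.31199552e-01  9.80058815e-04]
[[ 9.89166457e-01 -1.46796973e-01 -6.06710866e-04]
 [-1.46796841e-01 -9.89166630e-01  2.56818265e-04]
 [-6.37838286e-04 -1.64972775e-04 -9.99999783e-01]]
```

{"name": "servo_tool", "arguments": {"plan": [[[-1,0.1,-0.09,-0.8,0,0,0],[-1,0,0,-0.8,0,0,0],[-1,0,0,-0.8,0,0,0],[-1,0,0,-0.6,0,0,0],[-1,0,0,0,0,0,0]]]}}

```text
t: 3.43
ee_pos: [477.3, -177.1, 178.4]
orientation: [-3.131, 0.222, 0.012]
ft_force: [-1.0, 0.6, 0.2]
width: 87.9
grasp_force: 0.0
```

{"name": "servo_tool", "arguments": {"plan": [[[-1,0,0,-0.4,0,0,0],[-1,0,0,-0.34,0,0,0],[-1,0,0,0,0,0,0],[-1,0,0,0,0,0,0],[-1,0,0,0,0,0,0]]]}}

```text
t: 3.85
ee_pos: [480.5, -178.3, 154.3]
orientation: [3.133, -0.225, 0.002]
ft_force: [-0.6, -0.3, -0.3]
width: 88.0
grasp_force: 0.0
```

```bash
python3 -c "
from h import *
a,b=img('scene'),img('top')
c=lambda im,x,y:cv2.resize(im[y:y+120,x:x+100],None,fx=4,fy=4,interpolation=2)
cv2.imwrite('pics/g1.png',np.hstack([c(a,240,170),c(b,265,160)]))"
```

```text
(no output)
```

View pics/g1.png

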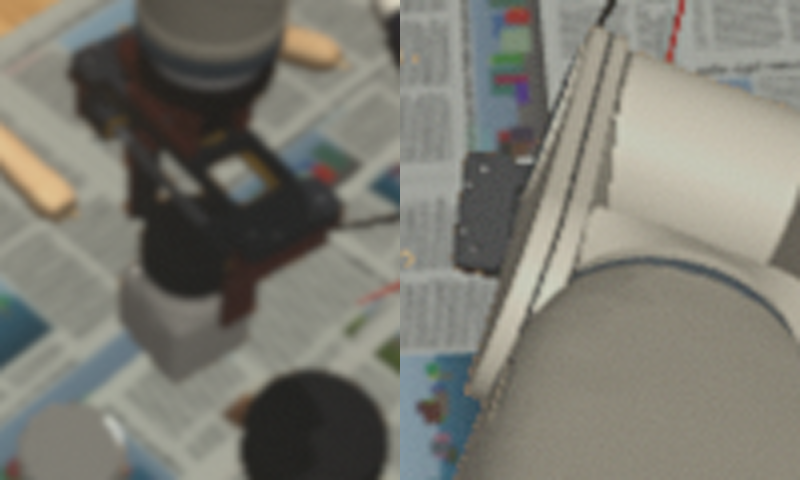

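The picture shows the two fingers on either side of the jar's lid at scene (287,225), with the larger disc clear of them. Next I close and lift.

{"name": "servo_tool", "arguments": {"plan": [[[1,0,0,0,0,0,0],[1,0,0,0,0,0,0],[1,0,0,0,0,0,0],[1,0,0,0,0,0,0],[1,0,0,0,0,0,0]]]}}

```text
t: 4.37
ee_pos: [479.9, -178.2, 153.2]
orientation: [3.133, -0.226, 0.0]
ft_force: [-1.3, -1.1, 2.2]
width: 61.8
grasp_force: 30.0
```

{"name": "servo_tool", "arguments": {"plan": [[[1,0,0,0,0,0,0],[1,0,0,0,0,0,0],[1,0,0,0,0,0,0],[1,0,0,0.2,0,0,0],[1,0,0,0.3,0,0,0]]]}}

```text
t: 4.78
ee_pos: [478.6, -177.5, 172.1]
orientation: [-3.132, 0.227, 0.006]
ft_force: [-0.1, -0.0, -4.3]
width: 61.7
grasp_force: 30.0
```

{"name": "servo_tool", "arguments": {"plan": [[[1,0,0,0.5,0,0,0],[1,0,0,0.5,0,0,0],[1,0,0,0.5,0,0,0],[1,0,0,0.3,0,0,0],[1,0,0,0.2,0,0,0]]]}}

```text
t: 5.2
ee_pos: [479.8, -178.0, 254.4]
orientation: [3.133, -0.226, 0.001]
ft_force: [0.1, 0.2, -4.9]
width: 61.7
grasp_force: 30.0
```

```bash
python3 -c "
from h import *
o=readout.get_obs();print(o['t'],o['qpos'],o['ee_pos'],o['width'],o['grasp_force'],o['ft_force'])"
```

```text
5.2 [-3.78490261e-01  3.24726373e-01  1.91650291e+00  1.72314040e-04
  8.99546752e-01  1.33640720e+00] [ 479.83322179 -177.9722718   254.42141099] 61.682578553410075 29.999153554817894 [ 0.06363869  0.15614055 -4.91792777]
```

{"name": "servo_tool", "arguments": {"plan": [[[1,0.18,0.3,0,0,0,-0.2],[1,0,0.5,0,0,0,-0.2],[1,0,0.6,0,0,0,-0.2],[1,0,0.6,0,0,0,-0.2],[1,0,0.6,0,0,0,-0.2]]]}}

```text
t: 5.62
ee_pos: [486.2, -73.0, 252.5]
orientation: [-3.12, 0.365, 0.003]
ft_force: [-0.1, 0.4, -5.4]
width: 61.7
grasp_force: 30.0
```

{"name": "servo_tool", "arguments": {"plan": [[[1,0,0.6,0,0,0,-0.2],[1,0,0.6,0,0,0,-0.2],[1,0,0.6,0,0,0,-0.2],[1,0,0.6,0,0,0,-0.2],[1,0,0.6,0,0,0,-0.2]]]}}

```text
t: 6.03
ee_pos: [486.1, 47.1, 252.5]
orientation: [3.101, -0.5, -0.003]
ft_force: [0.2, 0.3, -4.3]
width: 61.7
grasp_force: 30.0
```

{"name": "servo_tool", "arguments": {"plan": [[[1,0,0.6,0,0,0,-0.2],[1,0,0.6,0,0,0,0],[1,0,0.6,0,0,0,0],[1,0,0.6,0,0,0,0],[1,0,0.6,0,0,0,0]]]}}

```text
t: 6.45
ee_pos: [486.1, 167.0, 252.4]
orientation: [3.097, -0.525, -0.003]
ft_force: [0.2, 0.1, -4.4]
width: 61.8
grasp_force: 30.0
```

{"name": "servo_tool", "arguments": {"plan": [[[1,0,0.4,0,0,0,0],[1,0,0.3,0,0,0,0],[1,0,0,0,0,0,0],[1,0,0,0,0,0,0],[1,0,0,0,0,0,0]]]}}

```text
t: 6.87
ee_pos: [486.6, 193.2, 252.7]
orientation: [3.096, -0.526, -0.002]
ft_force: [-0.2, -0.3, -4.8]
width: 61.8
grasp_force: 30.0
```

```bash
python3 -c "
from h import *
o=readout.get_obs();print(o['t'],o['qpos'],o['ee_pos'])
print(proj('scene',o['ee_pos']),proj('top',o['ee_pos']))
a,b=img('scene'),img('top')
cv2.imwrite('pics/w1s.png',a);cv2.imwrite('pics/w1t.png',b)
c=lambda im,x,y:cv2.resize(im[y:y+120,x:x+80],None,fx=5,fy=5,interpolation=2)
cv2.imwrite('pics/w1.png',np.hstack([c(a,165,90),c(b,130,170)]))"
```

```text
6.8667 [ 3.55334814e-01  3.44111002e-01  1.89152814e+00 -3.09467300e-04
  9.07291337e-01  2.26266510e+00] [486.64887356 193.22179211 252.69932945]
[194.07460484 107.65231463] [143.81940943 210.97986006]
```

View pics/w1.png

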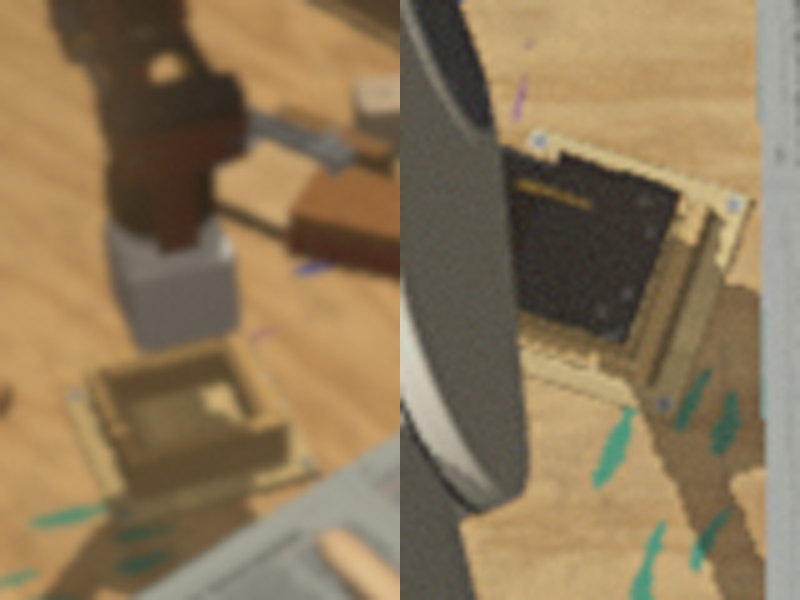

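The jar hangs over the well in the scene crop, body corners near (108,228), (140,280), (238,255) and base corners (145,348), (236,322). The battens are below it at crop (100..290,350..490). I work out its offset and yaw.

Run:
```python
from h import *
np.set_printoptions(precision=1,suppress=True)
f=lambda x,y:((x+.5)/5-.5+165,(y+.5)/5-.5+90)
a=cv2.imread('pics/w1s.png')
c,s=np.cos,np.sin
for yaw in(-14,-18,-22):
    y=np.radians(yaw); print(yaw)
    for z in(159.5,99.5):
        print([((proj('scene',[486.6+32*(i*c(y)-j*s(y)),193.2+32*(i*s(y)+j*c(y)),z])-[165,90])*5).round(0).tolist() for i,j in((-1,1),(-1,-1),(1,-1))])
for z,L in((159.5,[(108,228),(140,280),(238,255)]),(99.5,[(145,348),(236,322)])):
    Q=np.array([plane('scene',f(*u),z) for u in L]); D=np.diff(Q,axis=0); print(Q,np.linalg.norm(D,axis=1),np.degrees(np.arctan2(D[:,1],D[:,0])))
crop=a[125:165,180:220]; cv2.imwrite('pics/w1c.png',cv2.resize(crop,(600,600),interpolation=2))
```

```text
-14
[[90.0, 215.0], [129.0, 278.0], [238.0, 245.0]]
[[103.0, 297.0], [141.0, 360.0], [245.0, 328.0]]
-18
[[93.0, 211.0], [124.0, 276.0], [235.0, 248.0]]
[[106.0, 294.0], [136.0, 359.0], [243.0, 331.0]]
-22
[[96.0, 208.0], [119.0, 275.0], [233.0, 252.0]]
[[108.0, 291.0], [131.0, 358.0], [241.0, 334.0]]
[[464.2 217.1 159.5]
 [451.3 166.4 159.5]
 [505.  149.3 159.5]] [52.3 56.4] [-104.3  -17.6]
[[455.8 179.7  99.5]
 [509.1 164.4  99.5]] [55.4] [-16.]
```

View pics/w1c.png

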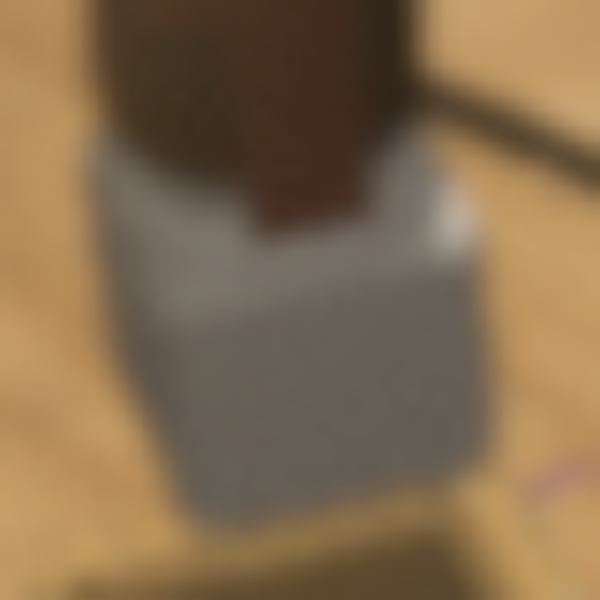

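Run:
```python
from h import *
from scipy.optimize import brentq
a=cv2.imread('pics/w1s.png').astype(float)
r=a[...,2]-a[...,0]  # wood: red-blue high; jar: low
def edge(cols,lo,hi):
    P=[]
    for x in cols:
        col=r[lo:hi,x]; th=(col[:6].mean()+col.max())/2
        k=np.argmax(col>th); P.append((x,lo+k-1+(th-col[k-1])/(col[k]-col[k-1])))
    return np.array(P)
P=edge(range(196,210),148,164); print(P.round(1).tolist())
m,b=np.polyfit(P[:,0],P[:,1],1); print('slope',m)
A,B=[plane('scene',(x,m*x+b),99.5) for x in(196,210)]; d=B-A; print('yaw',np.degrees(np.arctan2(d[1],d[0])))
n=np.array([-d[1],d[0]])/np.hypot(*d[:2]); print('centre dist to face',n@(np.array([486.6,193.2])-A[:2]))
# top-front edge by brightness
g=a.mean(2); T=[]
for x in range(194,211):
    y0=int(round(90+278/5-(x-190)*.24)); col=g[y0-5:y0+6,x]; T.append((x,y0-5+.5+np.argmin(np.diff(col))))
T=np.array(T);print(T[:,1].tolist());m2,b2=np.polyfit(*T.T,1);A,B=[plane('scene',(x,m2*x+b2),159.5) for x in(194,210)];d=B-A;print(m2,np.degrees(np.arctan2(d[1],d[0])))
# same tool on holder front batten, initial image, calibrates
s=cv2.imread('pics/scene0.png').astype(float).mean(2);T=[]
for x in range(196,220):
    y0=int(round(145+190/5-(x-191.6)*.274)); col=s[y0-4:y0+5,x]; T.append((x,y0-4+.5+np.argmin(np.diff(col))))
T=np.array(T);m3,b3=np.polyfit(*T.T,1);A,B=[plane('scene',(x,m3*x+b3),40) for x in(196,220)];d=B-A;print('batten',m3,np.degrees(np.arctan2(d[1],d[0])))
n=np.array([-d[1],d[0]])/np.hypot(*d[:2]); print('well centre dist',n@(np.array([486.8,193.5])-A[:2]))
```

```text
[[196.0, 159.6], [197.0, 159.4], [198.0, 159.1], [199.0, 158.9], [200.0, 158.7], [201.0, 158.4], [202.0, 158.1], [203.0, 157.9], [204.0, 157.6], [205.0, 157.5], [206.0, 157.1], [207.0, 156.9], [208.0, 156.8], [209.0, 156.5]]
slope -0.24347649508241354
yaw -19.528093287901186
centre dist to face 27.31689717545162
[145.5, 145.5, 145.5, 145.5, 144.5, 144.5, 143.5, 144.5, 143.5, 143.5, 142.5, 143.5, 142.5, 142.5, 141.5, 141.5, 141.5]
-0.2769607843137282 -15.832507195965526
batten -0.2726086956521734 -18.43875604698783
well centre dist 50.43658562886149
```

{"name": "servo_tool", "arguments": {"plan": [[[1,0,0,-0.4,0,0,0],[1,0,0,-0.5,0,0,0],[1,0,0,-0.4,0,0,0],[1,0,0,-0.1,0,0,0],[1,0,0,0,0,0,0]]]}}

```text
t: 7.38
ee_pos: [486.4, 193.0, 196.0]
orientation: [3.096, -0.527, -0.004]
ft_force: [-0.4, 0.1, -3.8]
width: 61.2
grasp_force: 30.0
```

{"name": "servo_tool", "arguments": {"plan": [[[1,0,0,-0.05,0,0,0],[1,0,0,-0.05,0,0,0],[1,0,0,-0.05,0,0,0],[1,0,0,-0.05,0,0,0],[1,0,0,-0.05,0,0,0]]]}}

```text
t: 7.8
ee_pos: [487.3, 194.0, 187.4]
orientation: [-3.097, 0.526, -0.001]
ft_force: [-0.2, -0.1, -5.1]
width: 61.9
grasp_force: 30.0
```

{"name": "servo_tool", "arguments": {"plan": [[[1,0,0,-0.07,0,0,0],[1,0,0,-0.07,0,0,0],[1,0,0,-0.07,0,0,0],[1,0,0,-0.07,0,0,0],[1,0,0,0,0,0,0]]]}}

```text
t: 8.22
ee_pos: [486.7, 193.8, 175.2]
orientation: [3.097, -0.526, -0.001]
ft_force: [-0.5, 0.2, -5.4]
width: 61.8
grasp_force: 30.0
```

Inside the well with no contact force. Next I go down to the floor, expected at TCP 161.

{"name": "servo_tool", "arguments": {"plan": [[[1,0,0,-0.08,0,0,0],[1,0,0,-0.08,0,0,0],[1,0,0,-0.08,0,0,0],[1,0,0,-0.05,0,0,0],[1,0,0,0,0,0,0]]]}}

```text
t: 8.63
ee_pos: [486.8, 193.8, 163.7]
orientation: [3.097, -0.526, -0.001]
ft_force: [0.2, -0.3, -4.8]
width: 61.8
grasp_force: 30.0
```

{"name": "servo_tool", "arguments": {"plan": [[[1,0,0,-0.03,0,0,0],[1,0,0,-0.03,0,0,0],[1,0,0,0,0,0,0],[1,0,0,0,0,0,0],[1,0,0,0,0,0,0]]]}}

```text
t: 9.05
ee_pos: [487.1, 193.9, 161.9]
orientation: [-3.097, 0.526, -0.0]
ft_force: [-1.1, 0.9, -5.2]
width: 61.8
grasp_force: 30.0
```

{"name": "servo_tool", "arguments": {"plan": [[[1,0,0,-0.03,0,0,0],[1,0,0,-0.03,0,0,0],[1,0,0,0,0,0,0],[1,0,0,0,0,0,0],[1,0,0,0,0,0,0]]]}}

```text
t: 9.47
ee_pos: [487.3, 193.9, 161.1]
orientation: [-3.097, 0.526, -0.001]
ft_force: [-4.8, -2.6, 14.7]
width: 62.0
grasp_force: 30.0
```

Floor reached: the TCP height matches the expected 161. I relieve the preload and unscrew.

{"name": "servo_tool", "arguments": {"plan": [[[1,0,0,0.03,0,0,0],[1,0,0,0,0,0,0.5],[1,0,0,0.006,0,0,1],[1,0,0,0.006,0,0,1],[1,0,0,0.006,0,0,1]]]}}

```text
t: 9.88
ee_pos: [487.5, 194.1, 161.7]
orientation: [-3.141, 0.042, -0.002]
ft_force: [0.1, 1.2, -2.5]
width: 61.9
grasp_force: 30.0
```

{"name": "servo_tool", "arguments": {"plan": [[[1,0,0,0.006,0,0,1],[1,0,0,0.006,0,0,1],[1,0,0,0.006,0,0,1],[1,0,0,0.006,0,0,1],[1,0,0,0.006,0,0,1]]]}}

```text
t: 10.3
ee_pos: [487.0, 193.8, 162.7]
orientation: [3.076, 0.639, -0.0]
ft_force: [-0.9, -1.3, -1.9]
width: 61.5
grasp_force: 30.0
```

```bash
python3 -c "
from h import *
o=readout.get_obs();print(o['t'],o['qpos'],o['ee_pos'],o['ft_force'],o['moment'])
a=img('scene');cv2.imwrite('pics/u1.png',cv2.resize(a[90:190,150:260],None,fx=5,fy=5,interpolation=2))"
```

```text
10.3 [ 3.56108919e-01  4.89521039e-01  1.93733634e+00 -1.27967415e-04
  7.14899426e-01  1.51716859e+00] [486.99423    193.82178666 162.70079261] [-0.91242311 -1.25808507 -1.90244026] [-0.24524574  0.27650395 -0.02356326]
```

View pics/u1.png

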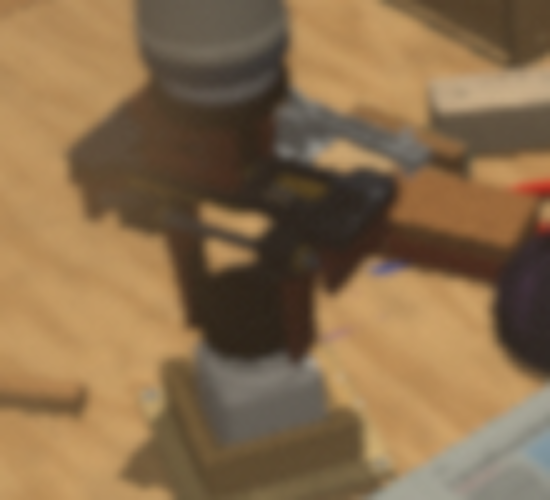

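The jar stands square in the well, body at crop (265,395) with the gripper on the lid above, and has not spun. I continue unscrewing.

{"name": "servo_tool", "arguments": {"plan": [[[1,0,0,0.006,0,0,1],[1,0,0,0.006,0,0,1],[1,0,0,0.006,0,0,1],[1,0,0,0.006,0,0,1],[1,0,0,0.006,0,0,1]]]}}

```text
t: 10.77
ee_pos: [487.2, 193.8, 164.0]
orientation: [2.866, 1.287, 0.0]
ft_force: [-0.3, -1.8, -0.5]
width: 62.1
grasp_force: 30.0
```

{"name": "servo_tool", "arguments": {"plan": [[[1,0,0,0.006,0,0,1],[1,0,0,0.006,0,0,1],[1,0,0,0.006,0,0,1],[1,0,0,0.006,0,0,1],[1,0,0,0.006,0,0,1]]]}}

```text
t: 11.18
ee_pos: [487.2, 193.8, 165.0]
orientation: [2.519, 1.876, 0.0]
ft_force: [0.0, -1.2, -3.2]
width: 61.8
grasp_force: 30.0
```

{"name": "servo_tool", "arguments": {"plan": [[[1,0,0,0.006,0,0,1],[1,0,0,0.006,0,0,1],[1,0,0,0.006,0,0,1],[1,0,0,0.006,0,0,1],[1,0,0,0.006,0,0,1]]]}}

```text
t: 11.6
ee_pos: [487.3, 193.8, 166.2]
orientation: [2.053, 2.377, 0.0]
ft_force: [0.3, -1.0, -3.7]
width: 61.8
grasp_force: 30.0
```

```bash
python3 -c "
from h import *
o=readout.get_obs();print(o['t'],o['qpos'],o['ee_pos'],o['ft_force'],o['moment'])"
```

```text
11.6 [ 3.55959234e-01  4.83554445e-01  1.93588048e+00 -3.55260514e-04
  7.21731367e-01  2.10363524e-01] [487.27327303 193.80489842 166.20769977] [ 0.31914934 -1.0009561  -3.73945966] [-0.28857767 -0.05389297 -0.06191139]
```

{"name": "servo_tool", "arguments": {"plan": [[[1,0,0,0.005,0,0,1],[1,0,0,0.005,0,0,1],[1,0,0,0.005,0,0,1],[1,0,0,0.005,0,0,1],[1,0,0,0.005,0,0,1]]]}}

```text
t: 12.02
ee_pos: [487.5, 193.8, 167.3]
orientation: [1.49, 2.765, 0.001]
ft_force: [0.9, -1.0, -2.3]
width: 61.6
grasp_force: 30.0
```

{"name": "servo_tool", "arguments": {"plan": [[[1,0,0,0.006,0,0,1],[1,0,0,0.006,0,0,1],[1,0,0,0.006,0,0,1],[1,0,0,0.006,0,0,1],[1,0,0,0.006,0,0,1]]]}}

```text
t: 12.43
ee_pos: [487.7, 194.1, 168.5]
orientation: [0.856, 3.021, 0.001]
ft_force: [1.4, -0.6, -5.9]
width: 61.6
grasp_force: 30.0
```

{"name": "servo_tool", "arguments": {"plan": [[[1,0,0,0.006,0,0,1],[1,0,0,0.006,0,0,1],[1,0,0,0.006,0,0,1],[1,0,0,0.006,0,0,1],[1,0,0,0.006,0,0,1]]]}}

```text
t: 12.85
ee_pos: [487.7, 194.1, 169.7]
orientation: [0.182, 3.135, 0.001]
ft_force: [1.4, 0.5, -3.8]
width: 62.0
grasp_force: 30.0
```

{"name": "servo_tool", "arguments": {"plan": [[[1,0,0,0.006,0,0,1],[1,0,0,0.006,0,0,1],[1,0,0,0.006,0,0,1],[1,0,0,0.006,0,0,1],[1,0,0,0.006,0,0,1]]]}}

```text
t: 13.27
ee_pos: [488.0, 194.1, 171.3]
orientation: [-0.501, 3.099, 0.001]
ft_force: [1.4, -0.3, -0.3]
width: 61.6
grasp_force: 30.0
```

{"name": "servo_tool", "arguments": {"plan": [[[1,0,0,0.006,0,0,1],[1,0,0,0.006,0,0,1],[1,0,0,0.006,0,0,1],[1,0,0,0,0,0,0],[1,0,0,0,0,0,0]]]}}

```text
t: 13.68
ee_pos: [488.0, 194.3, 172.1]
orientation: [-0.892, 3.01, 0.001]
ft_force: [1.3, 1.1, 0.5]
width: 61.5
grasp_force: 30.0
```

```bash
python3 -c "
from h import *
o=readout.get_obs();print(o['t'],o['qpos'],o['ee_pos'],o['ft_force'],o['moment'])"
```

```text
13.6833 [ 3.56222045e-01  4.73865333e-01  1.93297790e+00  2.37083463e-04
  7.32244294e-01 -1.79082764e+00] [487.97853894 194.31068572 172.05804102] [1.32412427 1.08875585 0.4546134 ] [ 0.22599133 -0.28941114  0.00161036]
```

{"name": "servo_tool", "arguments": {"plan": [[[1,0,0,0.05,0,0,0],[1,0,0,0.05,0,0,0],[1,0,0,0.05,0,0,0],[1,0,0,0.05,0,0,0],[1,0,0,0,0,0,0]]]}}

```text
t: 14.1
ee_pos: [487.2, 194.0, 180.0]
orientation: [-0.897, 3.01, 0.0]
ft_force: [1.0, 0.5, -0.3]
width: 61.6
grasp_force: 30.0
```

{"name": "servo_tool", "arguments": {"plan": [[[1,0,0,0.1,0,0,0],[1,0,0,0.2,0,0,0],[1,0,0,0.3,0,0,0],[1,0,0,0.3,0,0,0],[1,0,0,0.3,0,0,0]]]}}

```text
t: 14.52
ee_pos: [486.6, 193.7, 228.4]
orientation: [0.898, -3.009, 0.0]
ft_force: [0.7, 0.5, -1.2]
width: 61.6
grasp_force: 30.0
```

```bash
python3 -c "
from h import *
o=readout.get_obs();print(o['t'],o['ee_pos'],o['ft_force'])
a,b=img('scene'),img('top');cv2.imwrite('pics/l1s.png',a);cv2.imwrite('pics/l1t.png',b)
cv2.imwrite('pics/l1.png',np.hstack([cv2.resize(a[80:230,140:340],None,fx=2.8,fy=2.8,interpolation=2)[:,:400], cv2.resize(b[150:300,60:260],None,fx=2,fy=2.8,interpolation=2)]))"
```

```text
14.5167 [486.63266728 193.71907502 228.41103863] [ 0.68856789  0.51033644 -1.24089936]
```

View pics/l1.png

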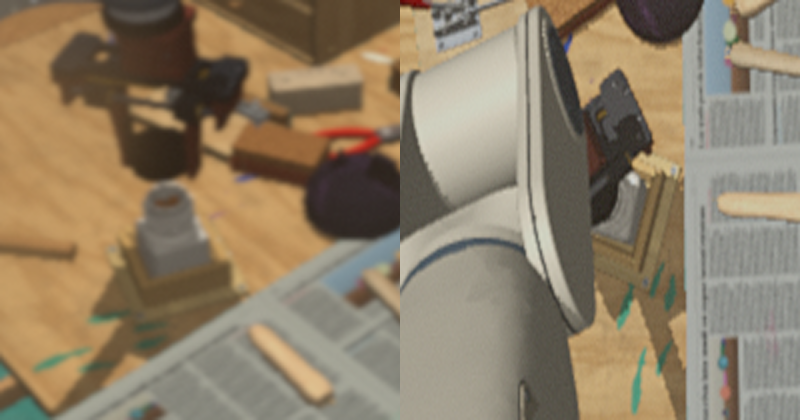

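The lid is off, held at crop (160,145), and the jar stays in the holder at crop (170,230) with its neck showing. The fingertips reach about 5 mm below the lid's edge, so it cannot be set flat from this grip. I rest it loosely back on the neck, grip 7 mm higher, and lift again.

{"name": "servo_tool", "arguments": {"plan": [[[1,0,0,-0.3,0,0,0],[1,0,0,-0.4,0,0,0],[1,0,0,-0.4,0,0,0],[1,0,0,-0.15,0,0,0],[1,0,0,-0.05,0,0,0]]]}}

```text
t: 15.03
ee_pos: [486.4, 193.5, 174.8]
orientation: [0.898, -3.008, 0.001]
ft_force: [-2.7, -1.2, 12.3]
width: 62.0
grasp_force: 30.0
```

{"name": "servo_tool", "arguments": {"plan": [[[1,0,0,-0.04,0,0,0],[1,0,0,-0.02,0,0,0],[1,0,0,0,0,0,0],[1,0,0,0,0,0,0],[1,0,0,0,0,0,0]]]}}

```text
t: 15.45
ee_pos: [486.8, 193.7, 173.6]
orientation: [0.898, -3.01, 0.0]
ft_force: [-1.5, -2.0, 9.0]
width: 61.4
grasp_force: 30.0
```

{"name": "servo_tool", "arguments": {"plan": [[[1,0,0,-0.02,0,0,0],[1,0,0,-0.02,0,0,0],[1,0,0,0,0,0,0],[1,0,0,0,0,0,0],[1,0,0,0,0,0,0]]]}}

```text
t: 15.87
ee_pos: [486.8, 193.8, 171.4]
orientation: [0.898, -3.01, 0.0]
ft_force: [0.1, -0.4, 2.7]
width: 61.7
grasp_force: 30.0
```

{"name": "servo_tool", "arguments": {"plan": [[[-1,0,0,0,0,0,0],[-1,0,0,0,0,0,0],[-1,0,0,0,0,0,0],[-1,0,0,0,0,0,0],[-1,0,0,0.1,0,0,0]]]}}

```text
t: 16.28
ee_pos: [486.7, 193.8, 175.0]
orientation: [0.898, -3.009, 0.0]
ft_force: [-0.3, -0.1, 0.0]
width: 87.6
grasp_force: 0.0
```

{"name": "servo_tool", "arguments": {"plan": [[[-1,0,0,0.1,0,0,0],[-1,0,0,0,0,0,0],[-1,0,0,0,0,0,0],[1,0,0,0,0,0,0],[1,0,0,0,0,0,0]]]}}

```text
t: 16.7
ee_pos: [487.0, 193.9, 179.5]
orientation: [0.898, -3.01, 0.0]
ft_force: [-0.6, 0.3, -0.0]
width: 77.8
grasp_force: 0.0
```

```bash
python3 -c "
from h import *
o=readout.get_obs();print(o['t'],o['ee_pos'],o['ft_force'],o['width'])
a=img('scene');cv2.imwrite('pics/r1.png',cv2.resize(a[100:180,160:240],None,fx=7,fy=7,interpolation=2))"
```

```text
16.7 [487.0123299  193.87436102 179.52541885] [-0.61622723  0.2527255  -0.02274488] 77.82973653977304
```

View pics/r1.png

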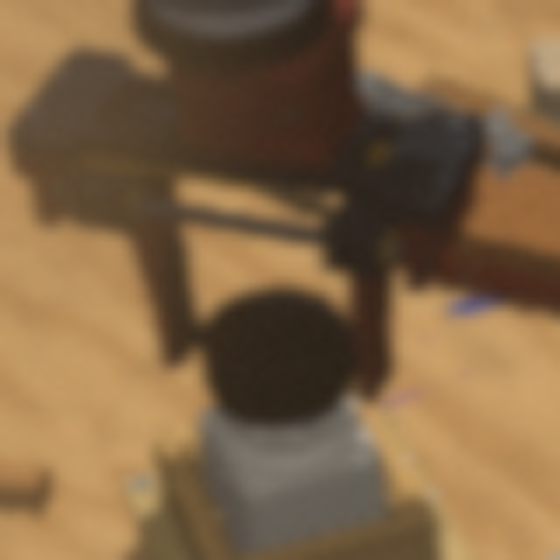

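The lid rests on the neck at crop (280,355) with the fingertips half-way down its sides. I go 3 mm higher, then close and lift slowly.

{"name": "servo_tool", "arguments": {"plan": [[[-1,0,0,0.07,0,0,0],[-1,0,0,0,0,0,0],[1,0,0,0,0,0,0],[1,0,0,0,0,0,0],[1,0,0,0,0,0,0]]]}}

```text
t: 17.17
ee_pos: [487.0, 193.9, 182.3]
orientation: [0.898, -3.01, 0.0]
ft_force: [0.0, 0.8, 0.5]
width: 70.9
grasp_force: 0.0
```

{"name": "servo_tool", "arguments": {"plan": [[[1,0,0,0,0,0,0],[1,0,0,0,0,0,0],[1,0,0,0,0,0,0],[1,0,0,0.03,0,0,0],[1,0,0,0.03,0,0,0]]]}}

```text
t: 17.58
ee_pos: [487.0, 193.9, 184.7]
orientation: [0.898, -3.01, 0.0]
ft_force: [-0.4, -0.1, -0.6]
width: 61.6
grasp_force: 30.0
```

{"name": "servo_tool", "arguments": {"plan": [[[1,0,0,0.05,0,0,0],[1,0,0,0.05,0,0,0],[1,0,0,0.05,0,0,0],[1,0,0,0,0,0,0],[1,0,0,0,0,0,0]]]}}

```text
t: 18.0
ee_pos: [487.1, 193.9, 190.9]
orientation: [-0.898, 3.01, 0.0]
ft_force: [0.3, 0.1, 0.6]
width: 61.8
grasp_force: 30.0
```

```bash
python3 -c "
from h import *
for u in((100,215),(105,210)): print(plane('top',u,0))
o=readout.get_obs();print(o['qpos'],o['ee_pos'])"
```

```text
[512.98934178 388.17049167   0.        ]
[526.72751796 375.30887708   0.        ]
[ 3.56159480e-01  4.41409147e-01  1.92619657e+00 -3.38406859e-05
  7.73526083e-01 -1.79466918e+00] [487.14471843 193.92080206 190.9450168 ]
```

{"name": "servo_tool", "arguments": {"plan": [[[1,0,0,0.3,0,0,0],[1,0,0,0.5,0,0,0],[1,0,0,0.3,0,0,0],[1,0,0.2,0.1,0,0,0],[1,0,0.4,0,0,0,0]]]}}

```text
t: 18.42
ee_pos: [487.5, 217.7, 239.7]
orientation: [-0.895, 3.009, -0.0]
ft_force: [-0.8, 1.2, -0.4]
width: 61.7
grasp_force: 30.0
```

{"name": "servo_tool", "arguments": {"plan": [[[1,0.1,0.6,0,0,0,0],[1,0.1,0.6,0,0,0,0],[1,0.1,0.6,0,0,0,0],[1,0.1,0.6,0,0,0,0],[1,0.1,0.6,0,0,0,0]]]}}

```text
t: 18.83
ee_pos: [506.7, 339.5, 238.0]
orientation: [0.898, -3.01, 0.0]
ft_force: [-0.6, -0.1, -2.3]
width: 61.6
grasp_force: 30.0
```

{"name": "servo_tool", "arguments": {"plan": [[[1,0,0.5,0,0,0,0],[1,0,0.3,0,0,0,0],[1,0,0.1,-0.3,0,0,0],[1,0,0,-0.6,0,0,0],[1,0,0,-0.6,0,0,0]]]}}

```text
t: 19.25
ee_pos: [506.9, 373.9, 177.7]
orientation: [-0.899, 3.009, 0.0]
ft_force: [-0.2, -0.3, -1.2]
width: 61.6
grasp_force: 30.0
```

{"name": "servo_tool", "arguments": {"plan": [[[1,0,0,-0.6,0,0,0],[1,0,0,-0.6,0,0,0],[1,0,0,-0.4,0,0,0],[1,0,0,-0.3,0,0,0],[1,0,0,-0.05,0,0,0]]]}}

```text
t: 19.67
ee_pos: [505.6, 372.3, 97.6]
orientation: [0.896, -3.006, 0.003]
ft_force: [-0.7, 0.4, 0.5]
width: 61.6
grasp_force: 30.0
```

```bash
python3 -c "
from h import *
o=readout.get_obs();print(o['t'],o['ee_pos'],o['ft_force'],o['width'])
x,y=proj('scene',[507,375,30]).astype(int);print(x,y)
a=img('scene');cv2.imwrite('pics/p1.png',cv2.resize(a[max(y-50,0):y+40,max(x-50,0):x+50],None,fx=6,fy=6,interpolation=2))"
```

```text
19.6667 [505.62307535 372.30892608  97.62521218] [-0.73424866  0.41180469  0.5109223 ] 61.63710752929211
175 139
```

View pics/p1.png

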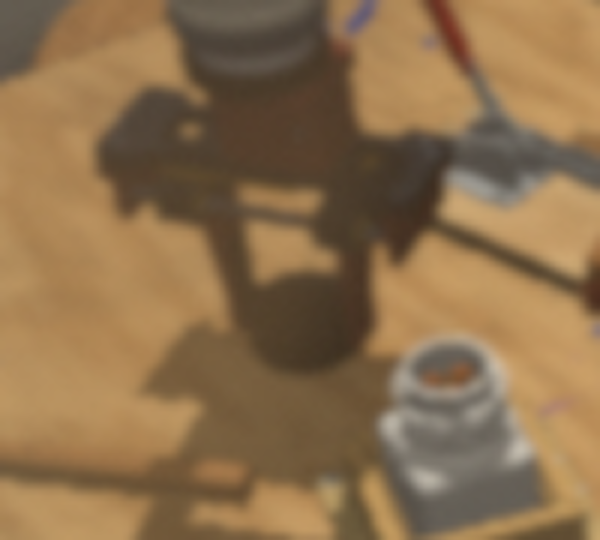

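The lid hangs level just above bare bench at crop (305,320), protruding below the fingertips; the jar stands open in the holder at (460,430). I lower it slowly.

{"name": "servo_tool", "arguments": {"plan": [[[1,0,0,-0.05,0,0,0],[1,0,0,-0.05,0,0,0],[1,0,0,-0.03,0,0,0],[1,0,0,-0.03,0,0,0],[1,0,0,0,0,0,0]]]}}

```text
t: 20.13
ee_pos: [507.2, 374.1, 94.8]
orientation: [-0.898, 3.01, 0.0]
ft_force: [0.1, -0.7, -0.8]
width: 61.6
grasp_force: 30.0
```

{"name": "servo_tool", "arguments": {"plan": [[[1,0,0,-0.02,0,0,0],[1,0,0,-0.02,0,0,0],[1,0,0,0,0,0,0],[1,0,0,0,0,0,0],[1,0,0,0,0,0,0]]]}}

```text
t: 20.55
ee_pos: [507.1, 373.9, 92.7]
orientation: [-0.898, 3.01, 0.0]
ft_force: [-0.0, 0.4, 0.0]
width: 61.3
grasp_force: 30.0
```

{"name": "servo_tool", "arguments": {"plan": [[[1,0,0,-0.02,0,0,0],[1,0,0,-0.02,0,0,0],[1,0,0,-0.02,0,0,0],[1,0,0,0,0,0,0],[1,0,0,0,0,0,0]]]}}

```text
t: 20.97
ee_pos: [507.0, 373.9, 90.2]
orientation: [0.898, -3.01, 0.0]
ft_force: [-0.3, 0.4, -0.4]
width: 61.7
grasp_force: 30.0
```

{"name": "servo_tool", "arguments": {"plan": [[[1,0,0,-0.02,0,0,0],[1,0,0,-0.02,0,0,0],[1,0,0,0,0,0,0],[1,0,0,0,0,0,0],[1,0,0,0,0,0,0]]]}}

```text
t: 21.38
ee_pos: [507.1, 373.9, 88.7]
orientation: [-0.898, 3.01, 0.0]
ft_force: [1.0, 0.4, 0.5]
width: 61.9
grasp_force: 30.0
```

{"name": "servo_tool", "arguments": {"plan": [[[1,0,0,-0.02,0,0,0],[1,0,0,-0.02,0,0,0],[1,0,0,0,0,0,0],[1,0,0,0,0,0,0],[1,0,0,0,0,0,0]]]}}

```text
t: 21.8
ee_pos: [507.2, 374.0, 88.6]
orientation: [-0.898, 3.01, 0.0]
ft_force: [-4.4, -2.8, 14.7]
width: 61.5
grasp_force: 30.0
```

Touchdown at TCP 88.6. I relieve the load, release and retreat.

{"name": "servo_tool", "arguments": {"plan": [[[1,0,0,0.03,0,0,0],[1,0,0,0,0,0,0],[-1,0,0,0,0,0,0],[-1,0,0,0,0,0,0],[-1,0,0,0,0,0,0]]]}}

```text
t: 22.22
ee_pos: [506.9, 373.8, 88.0]
orientation: [0.898, -3.01, 0.0]
ft_force: [-0.8, -0.5, -0.6]
width: 78.2
grasp_force: 0.0
```

{"name": "servo_tool", "arguments": {"plan": [[[-1,0,0,0,0,0,0],[-1,0,0,0.1,0,0,0],[-1,0,0,0.3,0,0,0],[-1,0,0,0.5,0,0,0],[-1,0,0,0.8,0,0,0]]]}}

```text
t: 22.63
ee_pos: [505.8, 373.0, 155.4]
orientation: [0.897, -3.006, 0.002]
ft_force: [0.1, -0.4, 0.6]
width: 87.6
grasp_force: 0.0
```

{"name": "servo_tool", "arguments": {"plan": [[[-1,0,0,0.8,0,0,0],[-1,0,0,0.8,0,0,0],[-1,0,0,0.8,0,0,0],[-1,0,0,0.8,0,0,0],[-1,0,0,0.5,0,0,0]]]}}

```text
t: 23.05
ee_pos: [507.7, 374.3, 309.2]
orientation: [-0.897, 3.006, 0.002]
ft_force: [-0.6, 0.5, 0.7]
width: 87.9
grasp_force: 0.0
```

{"name": "servo_tool", "arguments": {"plan": [[[-1,0,0,0,0,0,0],[-1,0,0,0,0,0,0],[-1,0,0,0,0,0,0],[-1,0,0,0,0,0,0],[-1,0,0,0,0,0,0]]]}}

```text
t: 23.47
ee_pos: [506.5, 373.5, 302.7]
orientation: [0.898, -3.008, 0.001]
ft_force: [0.2, -0.2, 0.9]
width: 88.0
grasp_force: 0.0
```

```bash
python3 -c "
from h import *
o=readout.get_obs();print(o['t'],o['ee_pos'],o['width'])
a=img('scene');cv2.imwrite('pics/f1.png',cv2.resize(a[80:230,120:330],None,fx=3.8,fy=3.8,interpolation=2))"
```

```text
23.4667 [506.47981423 373.48285483 302.68078763] 88.04165750821487
```

View pics/f1.png

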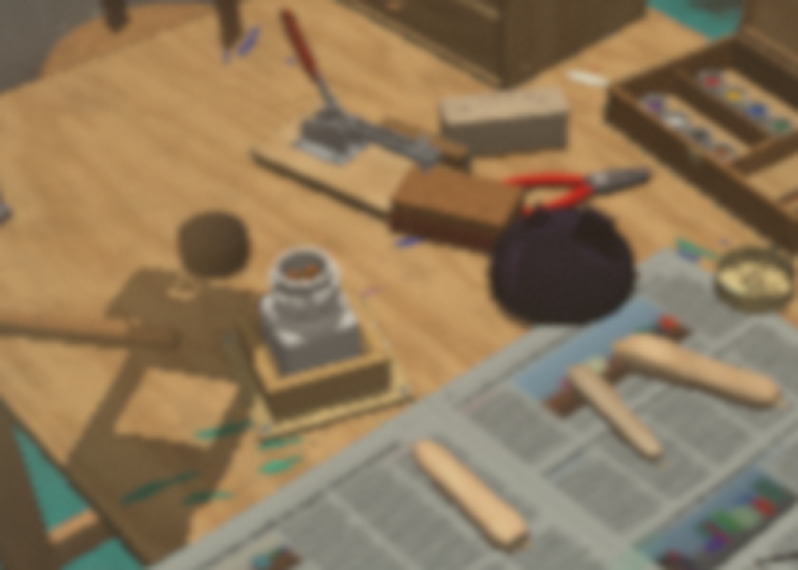

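The lid lies flat and top up at crop (213,245), clear of the holder. The open jar is in the well at (310,310), and the three limbs have not moved. I check the rim height and then hand in.

```bash
python3 -c "
from h import *
from workcell import close_job
p=proj('scene',[487,193.8,110]);print(p)
if np.hypot(*(p-[200.3,149.7]))<3: print(close_job())"
```

```text
[199.36284383 149.48267325]
the job is handed in; nothing more can be done
None
```

The job is handed in: the jar stands fully down in the holder's well, its lid is unscrewed and lies flat, top up, on the bare bench, and the three limbs stayed where they were (about 23.5 s of the 61 s used); to grip the lid higher for a flat set-down, I rested it briefly back on the neck once.

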